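Feel the gap of a sprung specimen clamp with a feeler blade

ROBOT

A 6-joint arm with a two-finger parallel gripper is mounted at the origin on the work surface. World frame = base frame: x ahead of the robot, y to its left, z up, the work surface at z = 0. Lengths are in m, angles in degrees, forces in N, time in s.
With the tool pointing down it reaches from about 0.35 to 0.875 m from the base axis. Payload 4.2 kg.
Tool frame: the origin (TCP) lies midway between the tips of the shut fingers; the grasp point (between the pads) lies 19 mm behind it (env.grasp_offset is the z of the grasp point in the tool frame, in m); z points along the fingers, y is the line along which they close (so a half turn about z gives the same grasp; the last joint's range is limited). The gripper opens to 85 mm and grips with 20 to 120 N. Pads are 22 mm wide; open, the fingers measure 114 mm over their backs; the gripper's body (76 mm by 85 mm) begins 54 mm behind the grasp point. The pads swing forward as they close: fully open they stand 13 mm farther back than shut.
Start: joints at [-60.355, 22.042, 0.453, 0, -68.411, -14.817], TCP at [0.16, -0.604, 0.231] pointing down, gripper open.
Joint ranges: [-179.83, 179.83], [-69.29, 118.12], [-61.27, 80.66], [-181.25, 117.63], [-171.15, -9.14], [-177.46, 177.46]. Speed limits (degrees/s): [159.86, 159.86, 180, 180, 180, 180].

INTERFACE

Orientations are given as [roll, pitch, yaw] about the fixed x, y, z axes, in that order (R = Rz(yaw) Ry(pitch) Rx(roll)).
In Python, from plant import env, imaging, workorder gives the robot as it stands.
- The arm moves only by the tool step_arm, never from a script. Its argument "plan" is a list of rows, each a list of 5 numbers: the shift along the tool's x, y, z in mm, then the turn about the tool's z in rad, then the opening, from -1 (shut) to 1 (fully open). In form: [[dx, dy, dz, spin, hand], ...]. A call has 1 to 5 rows; each row is the pose to reach, as a shift and turn from the pose commanded when the call began, along the tool's axes at that moment; what a row does not reach only later rows make up. A row lasts 1/12 s, in which the tool goes at most 41.7 mm and 7.16 degrees, less where a joint would pass 70% of its speed; a pose out of reach is approached as far as the arm can. A call with a gripper value outside its range is refused whole. The fingers move at their own pace and stop on an object; "grip_force" is the grip in N (left out, the last holds). Time passes only in rows, so rows that repeat a pose let the fingers close. It gives the time, the measured TCP pose, the force, the opening and the grip force at its end, in the units of the state.
- env.sense(): the state, without advancing time (a new reading comes with each control period).
- imaging.grab_frame(name): name is "scene" or "top" or "wrist"; returns a dict with "frame" (420x560x3 uint8, red, green, blue), "z_map" (420x560 float32, m along the optical axis (not along the pixel's ray), 0 where there is no reading), "mtx" (3x3 intrinsics, pixels), "rvec" (rotation vector, rad) and "tvec" (3), from world to camera coordinates, as OpenCV has them. Camera axes: x right, y down, z forward; pixel columns grow to the right and rows downward; lengths in m; the calibration is good to about 2 mm. The wrist camera is an equidistant fisheye: a pixel r from the principal point sees the ray r / f radians off the axis. A picture is of the moment at which its call begins.
- workorder.job_done(): hands the job in; it is judged then, once.
Trained networks look in a picture, given as the dict that the camera call returned (one of the last four; its "shot" number tells which), for a name from the list of things; names that differ only in an ending like _2 or _b are one class to them, and where a whole thing is asked for, a point or a joint stands for the part that bears it (a point fixed in the world has none). Each returns a list of dicts, best first, with "score" (0 to 1); they miss things now and then, are a little off and sometimes report something else, mostly with a low value. They report only what shows in the picture. A call takes as long as a camera call. They do not tell look-alikes from the thing itself.
- imaging.search_frame(query, picture): "point" ([column, row] in pixels, amid what is visible of it).
- imaging.trace(query, picture): "region" (420x560 bool, what is visible of it) and "point" ([column, row] in pixels, amid what is visible of it).
The state is a dict: "t": time; "q": joint angles; "dq": joint speeds; "joint_torque": joint torques, N m; "ee_pos": TCP position; "tcp_rot": TCP orientation; "wrist_force": force on the tool from outside, world axes, zero at the start; "wrist_torque": the same for the moment, N m; "grip_width": finger opening in m; "finger_force": force on a finger pad.
Only numpy, scipy, OpenCV 4.12 (cv2) and the standard library are available. Lean on these libraries where they do the work, as an engineer would, in place of code of your own. Each camera call takes 0.05 s, during which the arm holds its last target. There are 200 camera calls.

TASK

Pull the cabinet's drawer out to its stop and leave it open, take the feeler blade out of it by its tab, and slide it nose first, level and straight, into the middle of the gap between the fixture's anvil and its sprung plate until it drags snugly and the line engraved across the blade is at the plate's front edge. Finish holding it there by the tab, still gripped; do not touch the fixture with the gripper, and do not disturb the things on the bench.

Things in the scene. Friction and masses are not known exactly. Their poses are not given: they have to be found in the camera images.
- cab_front (a point): Centre of the lower front edge of a low grey one-drawer cabinet fixed on the bench, 250 mm deep x 250 wide x 100 tall; x axis from its front to its back; the drawer slides out along -x. The cabinet's roof begins 15 mm behind this point.
- cab_drawer0 (a joint): How far the drawer is out, m: 0 shut, 0.1736 at its stop; it may start up to 20 mm open. It runs with about 1 N of friction and stays where it is left. Inside: floor 22 mm above the bench, side walls' tops at 78 mm, front panel's top at 88 mm, inner width 208 mm, front panel 15 mm thick. A small aluminium disc, 26 mm across and 20 mm tall, lies loose near the drawer's right wall and may ride along.
- cab_drawer0_handle (a point): Middle of the drawer's bar handle: a horizontal round bar 11 mm thick and 120 mm long across the front, its axis 62 mm above the bench and 35 mm in front of the panel; it can be pinched from above, one finger on each side of the bar. The point has the drawer's axes (-x = pulling direction).
- blade: The feeler blade, 70 to 140 g, lying flat in the drawer with its nose to the cabinet's back: a steel strip 20 mm wide and 4 mm thick with, on its rear end, an upright black grip tab 12 mm thick (y), 40 mm long (x), top 50 mm above the strip's underside. Origin: underside, below the tab's centre; x points along the strip to the nose, z up. The strip's rounded nose is at x = 100 mm; a dark engraved line crosses its top at x = 65 mm, that is 35 mm behind the nose.
- jig: The gap fixture, fixed on the bench: aluminium foot 150 x 130 x 12 mm, on it a dark steel anvil 60 mm wide whose flat top is 40 mm above the bench, over it a sprung steel plate (the jaw), behind them an upright stop wall. Highest point 86 mm (two guide-post nuts near the back). Origin: centre of the underside below the gap; x axis runs into the gap, from its open mouth to the stop wall.
- jig_mouth (a point): Middle of the gap's mouth, at the height of the anvil's flat top (40 mm above the bench), below the jaw's front edge; axes of the fixture, x into the gap, y across. Jaw and anvil lips flare apart here: the mouth is 11.5 mm high (about 5 mm below to 6.5 mm above this point) and narrows within 15 mm to the flat gap, 1 mm high at rest. The stop wall is at x = 90 mm, the guide posts at x = 70 mm, y = +-24 mm.
- jaw (a joint): How far the sprung plate is lifted, m: 0 at rest, about 0.003 with the blade under it, 0.014 at most. It presses down with about 3 N at rest and 5 N with the blade under it; getting the nose under it takes a push of 5 to 10 N (8 to 20 mm past the mouth), after which the blade drags with some 2 to 6 N.
- reagent: Bystander on the bench: amber bottle 60 mm across, 140 mm tall. Origin: centre of its underside.
- beaker: Bystander on the bench: open glass beaker 70 mm across, 90 mm tall. Origin: centre of its underside.
- petri: Bystander on the bench: closed clear dish 60 mm across, 14 mm tall. Origin: centre of its underside.
- spool: Bystander on the bench: white plastic ring 60 mm across, 18 mm tall. Origin: centre of its underside.
- driver: Bystander: screwdriver lying on the bench.
- tray: Bystander on the bench: empty white tray 90 x 60 x 25 mm. Origin: centre of its underside.
Mind the look-alikes: they are no part of the job. Leave any red look-alike of the jig alone.

How it is judged (in metres and radians):
On the way, in this order (a step that is already met when the one before it is completed fails the run):
1. the drawer is pulled out to its stop (value of joint cab_drawer0 above 0.166 m), for 0.2 s.
2. the blade is lifted clear of the drawer in the gripper (height (world z) of blade above 0.085 m and contact force between the fingers and blade above 2 N), for 0.1 s.
3. its nose enters the mouth of the gap from the front (x of blade in the frame of jig_mouth between -0.099 and -0.082 m and y of blade in the frame of jig_mouth between -0.015 and 0.015 m and z of blade in the frame of jig_mouth between -0.006 and 0.007 m), for 0.02 s.
At the end, for the whole second after the job is handed in: Blade gripped (over 3 N) and still, nose 26 to 44 mm past the plate's edge, within 12 mm of the gap's middle, straight to 0.12 rad, level to 0.1 rad; plate lifted 1.8 to 7 mm by it (force over 2 N); drawer within 10 mm of its stop (x of blade in the frame of jig_mouth between -0.074 and -0.056 m and y of blade in the frame of jig_mouth between -0.012 and 0.012 m and angle between the x axis of blade and the x axis of jig, either way round below 0.12 rad and angle between blade's own z axis and vertical below 0.1 rad and value of joint jaw between 0.0018 and 0.007 m and contact force between blade and jig above 2 N and contact force between the fingers and blade above 3 N and linear speed of blade below 0.01 m/s and value of joint cab_drawer0 above 0.163 m); the arm keeps its last pose, push and grip.
It fails at once if a bystander on the bench is moved by more than 40 mm (distance of any of reagent, beaker, petri, spool, driver, tray from where it was at the start of the episode above 0.04 m).
It fails at once if the gripper or arm presses on the fixture (over 3 N) (contact force between any of the arm, the fingers and jig above 3 N).
It also fails if it takes over 59 s, if anything falls off the work surface, if the arm or the gripper's body presses on something with over 40 N, if the wrist force passes 120 N, or if a joint passes its speed limit or range.

## Working session

There is one attempt and no reset: what is moved stays moved. The work goes in short steps, Python scripts to look and compute and a tool call to move; the robot and the scene stay as the last step left them, time stands still between calls to the robot, and variables do not carry over. Pictures are saved under pics/ and viewed, at most 10 in all, crops included, and the job is handed in when it is done.

Besides the shell and the picture viewer there is one more tool, called by a JSON object that holds its "name" and its "arguments", one argument or row to a line. step_arm: Moves the arm, as the interface text tells. Its arguments: {"type":"object","properties":{"plan":{"type":"array"},"grip_force":{"type":"number"}},"required":["plan"]}

```bash
ls; mkdir -p pics; cat > h.py <<'E'
import numpy as np, cv2
from plant import env, imaging, workorder
from scipy.spatial.transform import Rotation as R
def save(p,n,crop=None,s=1):
    f=p["frame"]
    if crop: f=f[crop[1]:crop[3],crop[0]:crop[2]]
    if s!=1: f=cv2.resize(f,None,fx=s,fy=s,interpolation=cv2.INTER_CUBIC)
    cv2.imwrite("pics/"+n,cv2.cvtColor(f,cv2.COLOR_RGB2BGR))
def cloud(p,wrist=False):
    z=p["z_map"]; K=p["mtx"]; v,u=np.mgrid[:z.shape[0],:z.shape[1]]
    x=(u-K[0,2])/K[0,0]; y=(v-K[1,2])/K[1,1]
    if wrist:
        r=np.hypot(x,y)+1e-9; t=np.tan(np.minimum(r,1.5))/r; x,y=x*t,y*t
    P=np.stack([x*z,y*z,z],-1)
    M=cv2.Rodrigues(np.array(p["rvec"],float))[0]
    W=(P-np.array(p["tvec"]).ravel())@M
    W[z==0]=np.nan
    return W
E
python3 - <<'E'
from h import *
print(env.sense()); print(env.grasp_offset)
for n in ["top","scene"]:
    p=imaging.grab_frame(n); save(p,n+".png"); W=cloud(p); np.save(n+"_W.npy",W)
    for q in ["cab_drawer0_handle","blade","jig","jig_mouth","reagent","beaker","petri","spool","driver","tray"]:
        for d in imaging.search_frame(q,p)[:3]:
            c,r=[int(round(a)) for a in d["point"]]
            print(n,q,round(d["score"],2),(c,r),W[r,c].round(3))
E
```

```text
pics
{'t': 0.0, 'q': array([-6.03564614e+01,  2.20896507e+01,  3.77777441e-01, -2.95709050e-02,
       -6.84100799e+01, -1.48166478e+01]), 'dq': array([ 0.07647059, -0.00102101,  0.04330942,  0.00620745, -0.005596  ,
        0.0166421 ]), 'joint_torque': array([ 5.41799072e-04, -3.92290592e+01,  1.88405836e+01,  4.18636858e+00,
       -4.60549607e-03,  6.42884572e-06]), 'ee_pos': array([ 0.1598038 , -0.60360737,  0.2302181 ]), 'tcp_rot': array([ 1.79875074e+02, -4.62778385e-03, -1.65184014e+02]), 'wrist_force': array([-0.09133942,  1.00012585, -0.45319449]), 'wrist_torque': array([-0.02557766, -0.01329725, -0.03966847]), 'finger_force': 0.0, 'grip_width': 0.0851684102658945}
-0.0187
top cab_drawer0_handle 0.85 (221, 178) [0.644 0.199 0.062]
top jig 0.95 (376, 295) [ 0.335 -0.229  0.049]
top jig 0.6 (378, 179) [ 0.652 -0.234  0.051]
top jig_mouth 0.84 (381, 176) [ 0.661 -0.243  0.047]
top jig_mouth 0.56 (376, 298) [ 0.327 -0.228  0.05 ]
top reagent 0.93 (308, 122) [ 0.793 -0.036  0.109]
top reagent 0.44 (452, 196) [ 0.615 -0.453  0.002]
top beaker 0.94 (448, 193) [ 0.624 -0.443 -0.002]
top petri 0.62 (300, 162) [ 0.703 -0.019  0.015]
top spool 0.46 (306, 246) [ 0.465 -0.04  -0.001]
top tray 0.62 (125, 194) [0.602 0.477 0.007]
top tray 0.53 (220, 133) [0.76  0.2   0.101]
scene cab_drawer0_handle 0.71 (338, 199) [ 0.588  0.214 -0.004]
scene jig 0.97 (261, 309) [ 0.707 -0.289  0.071]
scene jig 0.34 (383, 157) [0.59  0.482 0.002]
scene jig_mouth 0.98 (156, 244) [ 0.374 -0.279  0.064]
scene jig_mouth 0.64 (254, 309) [ 0.681 -0.282  0.045]
scene reagent 0.68 (361, 264) [ 0.815 -0.062  0.086]
scene beaker 0.9 (183, 339) [ 0.643 -0.45   0.09 ]
scene petri 0.96 (324, 262) [ 0.706 -0.042  0.013]
scene spool 0.57 (254, 229) [ 0.479 -0.037 -0.001]
scene driver 0.6 (128, 293) [ 0.409 -0.404  0.024]
scene tray 0.93 (384, 154) [0.583 0.501 0.001]
```

View pics/top.png

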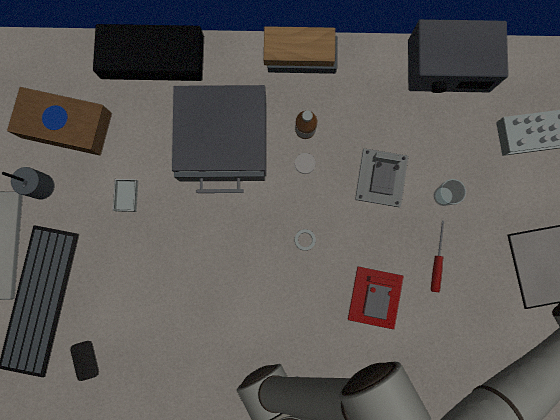

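View pics/scene.png

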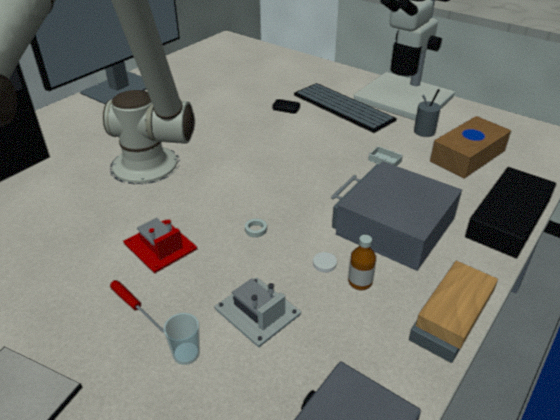

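The top view shows the cabinet at (220,132) with its handle bar at (220,190). There are two gap fixtures: a grey one at (382,177), and a red one at (376,297). The aluminium/dark steel one matches the description, and red ones are to be left alone, so I use the grey one. I'll enlarge it to confirm and fit poses from depth.

```bash
python3 - <<'E'
from h import *
p=imaging.grab_frame("top"); W=cloud(p)
save(p,"jig_crop.png",(345,135,420,220),7)
def rect(mask,n):
    pts=W[mask][:,:2]; pts=pts[~np.isnan(pts).any(1)]
    r=cv2.minAreaRect((pts*1000).astype(np.float32)); print(n,len(pts),r, "medz",np.nanmedian(W[mask][:,2]))
u,v=np.meshgrid(np.arange(560),np.arange(420))
box=lambda a,b,c,d:(u>=a)&(u<c)&(v>=b)&(v<d)
z=W[...,2]
rect(box(165,80,275,180)&(z>.093)&(z<.108),"roof")
rect(box(165,170,275,200)&(z>.045)&(z<.075),"handle")
J=box(345,135,420,220)
rect(J&(z>.006)&(z<.02),"foot"); rect(J&(z>.035)&(z<.06),"jaw"); rect(J&(z>.06),"wall")
t=imaging.trace("jig",p)
for d in t[:2]: print(d["score"],d["point"]); rect(d["region"],"reg")
for n in ["cab_drawer0_handle"]:
    for d in imaging.trace(n,p)[:1]: print(d["point"]);rect(d["region"],n)
E
```

```text
roof 7812 ((770.335205078125, 206.03314208984375), (252.98635864257812, 248.91859436035156), 1.2857779264450073) medz 0.10060653325956098
handle 416 ((632.660888671875, 199.3146209716797), (57.863433837890625, 243.99465942382812), 1.0794340372085571) medz 0.06576542245949013
foot 1520 ((666.0672607421875, -252.7974090576172), (243.58709716796875, 211.173583984375), 0.7011222839355469) medz 0.011985584052485787
jaw 712 ((663.6832275390625, -248.24240112304688), (70.3488540649414, 104.29821014404297), 77.71221160888672) medz 0.04920528391840838
wall 221 ((698.2972412109375, -256.5620422363281), (69.50758361816406, 42.401145935058594), 81.44722747802734) medz 0.0722573931253139
0.87 [376.4, 296.2]
reg 2430 ((326.6478271484375, -233.92796325683594), (130.57357788085938, 146.70394897460938), 79.10417175292969) medz 0.015220259695927559
0.86 [381.4, 177.2]
reg 2473 ((666.50244140625, -254.58663940429688), (136.9935302734375, 157.11614990234375), 82.0114974975586) medz 0.015217764925018414
[216.7, 178.7]
cab_drawer0_handle 1146 ((632.590087890625, 203.07376098632812), (57.863433837890625, 246.94728088378906), 1.0794340372085571) medz 0.07765877708210142
```

View pics/jig_crop.png

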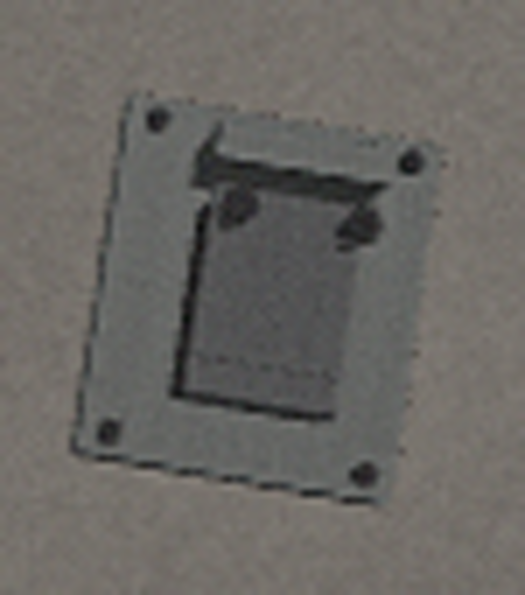

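The crop confirms the grey fixture: the stop wall and two posts are at the top, and the open mouth of the dark anvil faces down, so the insertion axis points to world +x with a yaw of about -8°.

```bash
cat >> h.py <<'E'
def go(x,y,z,yaw,s=None):
    """print tool-frame shift (mm) and spin (rad) to reach the TCP target"""
    s=s or env.sense(); r=R.from_euler("xyz",s["tcp_rot"],degrees=True)
    d=r.inv().apply(np.array([x,y,z])-s["ee_pos"])*1000
    dy=(yaw-s["tcp_rot"][2]+180)%360-180
    print("t %.2f pos"%s["t"],s["ee_pos"].round(4),s["tcp_rot"].round(1),"F",s["wrist_force"].round(1),"-> d",d.round(1),"spin",round(-np.radians(dy),3))
def plane(p,u,v,z,wrist=False):
    K=p["mtx"]; x=(u-K[0,2])/K[0,0]; y=(v-K[1,2])/K[1,1]
    if wrist:
        r=np.hypot(x,y)+1e-9; t=np.tan(r)/r; x,y=x*t,y*t
    M=cv2.Rodrigues(np.array(p["rvec"],float))[0]; t=np.array(p["tvec"]).ravel()
    C=-M.T@t; d=M.T@np.array([x,y,1]); return C+d*(z-C[2])/d[2]
E
python3 - <<'E'
from h import *
p=imaging.grab_frame("top"); g=p["frame"].mean(2); W=cloud(p)
print(g[182:196,205:235].mean(1).round(0)); print(W[182:196,210:230,2].mean(1).round(3))
print(g[191,190:252].round(0))
for u in (198,220,242): print(plane(p,u,190.5,.066))
# jig via HSV-ish corners: region min rect by ray-plane at z=.012
for d in imaging.trace("jig",p)[:2]:
    m=d["region"]; 
    if d["point"][1]>240: continue
    v,u=np.nonzero(m); r=cv2.minAreaRect(np.stack([u,v],1).astype(np.float32))
    b=cv2.boxPoints(r); print(b); q=np.array([plane(p,a,c,.012) for a,c in b]); print(q.round(4))
print(plane(p,370,191,.046),plane(p,392.5,194.5,.046)) # jaw front corners
go(.62,.2,.2,-89)
E
```

```text
[117. 112. 111. 113. 113. 113. 117.  79.  81.  82.  60. 107. 115. 113.]
[ 0.001  0.001 -0.     0.     0.001  0.001    nan  0.067    nan  0.068
  0.065  0.001  0.     0.   ]
[110. 112. 116. 114. 120. 110.  65.  82.  83.  77.  83.  81.  78.  82.
  85.  80.  83.  81.  84.  82.  79.  83.  79.  79.  83.  79.  81.  78.
  82.  84.  82.  81.  86.  82.  79.  82.  84.  86.  80.  81.  81.  79.
  85.  88.  88.  82.  89.  83.  84.  84.  85.  85.  84.  89. 119. 116.
 114. 114. 114. 116. 116. 110.]
[0.60762866 0.25968661 0.066     ]
[0.60878726 0.19956726 0.066     ]
[0.60994536 0.13947435 0.066     ]
[[353.91898 199.48648]
 [362.70273 146.78378]
 [409.0811  154.51352]
 [400.29733 207.21622]]
[[ 0.5985 -0.1731  0.012 ]
 [ 0.7511 -0.1977  0.012 ]
 [ 0.731  -0.33    0.012 ]
 [ 0.579  -0.3039  0.012 ]]
[ 0.61837463 -0.21292524  0.046     ] [ 0.60979631 -0.27501765  0.046     ]
t 1.35 pos [ 0.16   -0.6042  0.2313] [-180.     0.  -165.2] F [-0.3 -0.   0.4] -> d [-650.5  659.6   31.3] spin -1.329
```

{"name": "step_arm", "arguments": {
  "plan": [
    [-29,29.5,0,0,1],
    [-58,59,0,0,1],
    [-87,88.5,0,0,1],
    [-116,118,0,0,1],
    [-145,147,0,0,1]
  ]
}}

```text
t: 1.77
ee_pos: [0.2629, -0.4233, 0.2314]
tcp_rot: [-180.0, 0.0, -165.2]
wrist_force: [1.4, -0.0, -0.7]
grip_width: 0.0854
finger_force: 0.0
```

{"name": "step_arm", "arguments": {
  "plan": [
    [-29,29.5,0,0,1],
    [-58,59,0,0,1],
    [-87,88.5,0,0,1],
    [-116,118,0,0,1],
    [-145,147,0,0,1]
  ]
}}

```text
t: 2.18
ee_pos: [0.3656, -0.2439, 0.2318]
tcp_rot: [-180.0, 0.1, -165.2]
wrist_force: [0.7, 0.4, 0.3]
grip_width: 0.0855
finger_force: 0.0
```

{"name": "step_arm", "arguments": {
  "plan": [
    [-29,29.5,0,0,1],
    [-58,59,0,0,1],
    [-87,88.5,0,0,1],
    [-116,118,0,0,1],
    [-145,147,0,0,1]
  ]
}}

```text
t: 2.6
ee_pos: [0.4682, -0.0644, 0.2319]
tcp_rot: [-180.0, 0.1, -165.1]
wrist_force: [1.0, -1.2, 0.5]
grip_width: 0.085
finger_force: 0.0
```

{"name": "step_arm", "arguments": {
  "plan": [
    [-29,29.5,0,0,1],
    [-58,59,0,0,1],
    [-87,88.5,0,0,1],
    [-116,118,0,0,1],
    [-145,147,0,0,1]
  ]
}}

```text
t: 3.02
ee_pos: [0.5708, 0.1148, 0.2315]
tcp_rot: [180.0, 0.0, -165.1]
wrist_force: [1.0, -0.8, 0.7]
grip_width: 0.0854
finger_force: 0.0
```

{"name": "step_arm", "arguments": {
  "plan": [
    [-12,13,10,-0.125,1],
    [-24,26,20,-0.25,1],
    [-36,39,30,-0.375,1],
    [-48,53,40,-0.5,1],
    [-63,65,50,-0.62,1]
  ]
}}

```text
t: 3.43
ee_pos: [0.6145, 0.1927, 0.1809]
tcp_rot: [180.0, -0.0, -129.3]
wrist_force: [0.3, 1.2, -0.4]
grip_width: 0.0854
finger_force: 0.0
```

{"name": "step_arm", "arguments": {
  "plan": [
    [0,0,0,-0.12,1],
    [0,0,0,-0.24,1],
    [0,0,0,-0.36,1],
    [0,0,0,-0.48,1],
    [0,0,0,-0.6,1]
  ]
}}

```text
t: 3.85
ee_pos: [0.6145, 0.1918, 0.1812]
tcp_rot: [180.0, -0.0, -94.9]
wrist_force: [0.6, 0.7, -0.4]
grip_width: 0.0855
finger_force: 0.0
```

```bash
python3 - <<'E'
from h import *
go(.609,.2,.046,-89)
p=imaging.grab_frame("wrist"); save(p,"w1.png"); W=cloud(p,True)
for d in imaging.search_frame("cab_drawer0_handle",p)[:1]:
    c,r=map(int,d["point"]); print(d,W[r,c])
m=(W[...,2]>.058)&(W[...,2]<.075)&(W[...,0]<.625)&(W[...,0]>.58)
P=W[m]; print(len(P),np.nanmin(P,0),np.nanmax(P,0),np.median(P,0))
E
```

```text
t 3.85 pos [0.6145 0.1918 0.1812] [180.   -0.  -94.9] F [ 0.6  0.7 -0.4] -> d [ -7.8   6.1 135.2] spin -0.103
{'point': [243.0, 196.6], 'score': 0.75} [0.64253415 0.18219878 0.07372501]
2148 [0.60020681 0.13571856 0.06106202] [0.62498402 0.26505454 0.0702741 ] [0.60797097 0.19343592 0.06660453]
```

{"name": "step_arm", "arguments": {
  "plan": [
    [-4,3,20,-0.05,-0.34],
    [-8,6.6,40,-0.105,-0.34],
    [-8,6.6,60,-0.105,-0.34],
    [-8,6.6,70,-0.105,-0.34],
    [-8,6.6,70,-0.105,-0.34]
  ]
}}

```text
t: 4.37
ee_pos: [0.6071, 0.1995, 0.1085]
tcp_rot: [179.7, -0.1, -89.4]
wrist_force: [0.2, 0.3, -0.2]
grip_width: 0.0285
finger_force: 0.0
```

```bash
python3 - <<'E'
from h import *
s=env.sense(); print(s["grip_width"])
go(.608,.2,.044,-88.9)
E
```

```text
0.028456302001153386
t 4.37 pos [0.6071 0.1995 0.1085] [ 1.797e+02 -1.000e-01 -8.940e+01] F [ 0.2  0.3 -0.2] -> d [-0.7 -1.2 64.5] spin -0.009
```

{"name": "step_arm", "arguments": {
  "plan": [
    [-0.7,-1,25,-0.009,-0.34],
    [-0.7,-1,45,-0.009,-0.34],
    [-0.7,-1,58,-0.009,-0.34],
    [-0.7,-1,65,-0.009,-0.34],
    [-0.7,-1,65,-0.009,-0.34]
  ]
}}

```text
t: 4.78
ee_pos: [0.6105, 0.2009, 0.0473]
tcp_rot: [-179.9, -0.0, -88.8]
wrist_force: [-0.1, 0.9, 0.9]
grip_width: 0.0281
finger_force: 0.0
```

{"name": "step_arm", "arguments": {
  "grip_force": 40,
  "plan": [
    [0,0,0,0,-1],
    [0,0,0,0,-1],
    [0,0,0,0,-1],
    [0,0,0,0,-1],
    [0,0,0,0,-1]
  ]
}}

```text
t: 5.2
ee_pos: [0.6084, 0.201, 0.0476]
tcp_rot: [179.9, -0.0, -88.8]
wrist_force: [-3.8, 0.9, 4.0]
grip_width: 0.0093
finger_force: 39.0
```

```bash
python3 - <<'E'
from h import *
s=env.sense(); print(s["grip_width"],s["finger_force"])
go(.608-.16,.2-.003,.044,-88.9)
E
```

```text
0.009293401239050125 38.95428121089935
t 5.20 pos [0.6084 0.201  0.0476] [179.9  -0.  -88.8] F [-3.8  0.9  4. ] -> d [  0.6 160.4   3.9] spin 0.002
```

{"name": "step_arm", "arguments": {
  "plan": [
    [0,12,0,0,-1],
    [0.2,36,0,0,-1],
    [0.4,66,0,0,-1],
    [0.5,98,0,0,-1],
    [0.6,120,0,0,-1]
  ]
}}

```text
t: 5.62
ee_pos: [0.4889, 0.198, 0.0475]
tcp_rot: [-179.9, 0.1, -88.8]
wrist_force: [1.7, 1.7, -1.7]
grip_width: 0.0097
finger_force: 39.6
```

{"name": "step_arm", "arguments": {
  "plan": [
    [0,12,0,0,-1],
    [0,24,0,0,-1],
    [0,30,0,0,-1],
    [0,36,0,0,-1],
    [0,36,0,0,-1]
  ]
}}

```text
t: 6.03
ee_pos: [0.4536, 0.1972, 0.0475]
tcp_rot: [-179.9, 0.0, -88.7]
wrist_force: [-1.0, -1.9, 5.7]
grip_width: 0.0095
finger_force: 40.4
```

{"name": "step_arm", "arguments": {
  "plan": [
    [0,4,0,0,-1],
    [0,8,0,0,-1],
    [0,12,0,0,-1],
    [0,15,0,0,-1],
    [0,17,0,0,-1]
  ]
}}

```text
t: 6.45
ee_pos: [0.4377, 0.1968, 0.0474]
tcp_rot: [-179.9, 0.0, -88.7]
wrist_force: [0.7, -2.6, 7.3]
grip_width: 0.0098
finger_force: 40.5
```

{"name": "step_arm", "arguments": {
  "plan": [
    [0,1.5,0,0,-1],
    [0,3,0,0,-1],
    [0,3,0,0,-1],
    [0,3,0,0,-1]
  ]
}}

```text
t: 6.78
ee_pos: [0.4347, 0.1967, 0.0474]
tcp_rot: [-179.9, 0.0, -88.7]
wrist_force: [0.1, -3.0, 8.0]
grip_width: 0.0092
finger_force: 40.6
```

{"name": "step_arm", "arguments": {
  "plan": [
    [0,2,0,0,-1],
    [0,4,0,0,-1],
    [0,5,0,0,-1],
    [0,5,0,0,-1]
  ]
}}

```text
t: 7.12
ee_pos: [0.4345, 0.1969, 0.0475]
tcp_rot: [-179.4, 0.1, -88.6]
wrist_force: [21.4, -13.1, -6.0]
grip_width: 0.0093
finger_force: 39.7
```

{"name": "step_arm", "arguments": {
  "plan": [
    [0,-4.5,0,0,-1],
    [0,-4.5,0,0,-0.34],
    [0,-4.5,0,0,-0.34],
    [0,-4.5,0,0,-0.34]
  ]
}}

```text
t: 7.45
ee_pos: [0.4329, 0.1965, 0.0461]
tcp_rot: [180.0, 0.0, -88.8]
wrist_force: [0.1, 0.3, 0.4]
grip_width: 0.0282
finger_force: 0.0
```

{"name": "step_arm", "arguments": {
  "plan": [
    [0,0,-25,0,-0.34],
    [0,0,-60,0,-0.34],
    [0,-25,-100,0,-0.34],
    [0,-60,-130,0,-0.34],
    [0,-60,-150,0,-0.34]
  ]
}}

```text
t: 7.87
ee_pos: [0.4961, 0.1988, 0.1987]
tcp_rot: [-179.8, 0.1, -88.7]
wrist_force: [0.7, 0.9, 0.3]
grip_width: 0.0283
finger_force: 0.0
```

```bash
python3 - <<'E'
from h import *
p=imaging.grab_frame("top"); Wt=cloud(p)
for d in imaging.trace("blade",p)[:2]: print("top",d["score"],d["point"],Wt[int(d["point"][1]),int(d["point"][0])])
w=imaging.grab_frame("wrist"); W=cloud(w,True); np.save("w2.npy",W); save(w,"w2.png")
for d in imaging.trace("blade",w)[:2]:
    P=W[d["region"]]; P=P[~np.isnan(P).any(1)]; print("w",d["score"],d["point"],len(P))
    tab=P[P[:,2]>.055]; st=P[(P[:,2]<.04)&(P[:,2]>.023)]
    for n,a in(("tab",tab),("strip",st)):
        if len(a)>10: print(n,len(a),cv2.minAreaRect((a[:,:2]*1000).astype(np.float32)),np.median(a,0))
go(.49,.2,.15,1)
E
```

```text
top 0.71 [225.0, 207.7] [0.56906647 0.18977762 0.02012999]
w 0.76 [216.3, 162.5] 2582
tab 774 ((529.5237426757812, 176.25184631347656), (39.79452133178711, 12.64818286895752), 0.7605599761009216) [0.52893777 0.17507682 0.07185824]
strip 1627 ((569.2557373046875, 180.5306854248047), (121.19295501708984, 27.38850975036621), 1.387704849243164) [0.58342216 0.17543681 0.02630746]
t 8.07 pos [0.4926 0.1979 0.1962] [180.    0.  -88.8] F [-0.6  0.6 -0.9] -> d [-2.1  2.5 46.2] spin -1.567
```

View pics/w2.png

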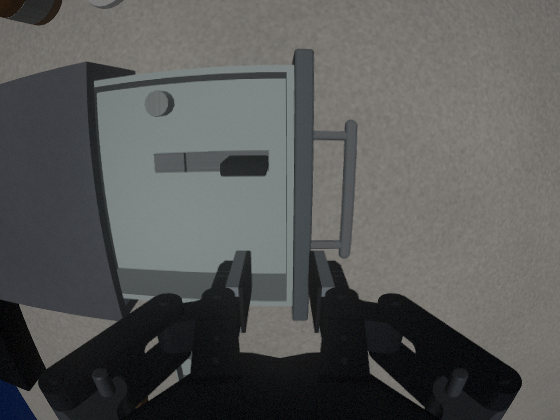

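The wrist view shows the open drawer, with the blade's tab at (245,165), its strip running left to (155,162), its engraved line at (185,162), and the disc at (159,103), well away from it. I'll turn over the tab.

{"name": "step_arm", "arguments": {
  "plan": [
    [6,-9,0,-0.12,-0.06],
    [12,-18,0,-0.24,-0.06],
    [18,-27,0,-0.36,-0.06],
    [22,-36,0,-0.48,-0.06],
    [22,-36,0,-0.6,-0.06]
  ]
}}

```text
t: 8.48
ee_pos: [0.529, 0.1758, 0.194]
tcp_rot: [179.8, 0.0, -54.1]
wrist_force: [0.9, -0.6, -0.6]
grip_width: 0.0399
finger_force: 0.0
```

{"name": "step_arm", "arguments": {
  "plan": [
    [0,0,15,-0.12,-0.06],
    [0,0,30,-0.24,-0.06],
    [0,0,45,-0.36,-0.06],
    [0,0,60,-0.48,-0.06],
    [0,0,70,-0.6,-0.06]
  ]
}}

```text
t: 8.9
ee_pos: [0.5269, 0.1757, 0.1228]
tcp_rot: [179.7, 0.3, -19.6]
wrist_force: [-0.4, -0.2, 0.0]
grip_width: 0.0403
finger_force: 0.0
```

{"name": "step_arm", "arguments": {
  "plan": [
    [0,0,0,-0.12,-0.06],
    [0,0,0,-0.24,-0.06],
    [0,0,0,-0.365,-0.06],
    [0,0,0,-0.365,-0.06]
  ]
}}

```text
t: 9.23
ee_pos: [0.5277, 0.1761, 0.1243]
tcp_rot: [179.9, 0.2, 1.1]
wrist_force: [-1.0, 0.0, -0.1]
grip_width: 0.0403
finger_force: 0.0
```

```bash
python3 - <<'E'
from h import *
w=imaging.grab_frame("wrist"); W=cloud(w,True); save(w,"w3.png")
for d in imaging.trace("blade",w)[:1]:
    P=W[d["region"]]; P=P[~np.isnan(P).any(1)]; print("w",d["score"],d["point"],len(P))
    tab=P[(P[:,2]>.06)&(P[:,2]<.08)]; st=P[(P[:,2]<.04)&(P[:,2]>.023)]
    for n,a in(("tab",tab),("strip",st)):
        if len(a)>10: print(n,len(a),cv2.minAreaRect((a[:,:2]*1000).astype(np.float32)),np.median(a,0))
go(.529,.1755,.033,1)
E
```

```text
w 0.69 [278.3, 158.2] 4648
tab 1130 ((530.1463012695312, 176.76663208007812), (39.95391082763672, 11.703368186950684), 1.0349644422531128) [0.532845   0.17661165 0.07207091]
strip 3327 ((560.5628662109375, 177.42735290527344), (137.74851989746094, 21.6296329498291), 1.3904850482940674) [0.58328742 0.17782178 0.02635845]
t 9.33 pos [0.5283 0.1763 0.125 ] [179.9   0.2   0.8] F [0.7 0.2 0.5] -> d [ 0.9  0.7 92. ] spin -0.004
```

{"name": "step_arm", "arguments": {
  "plan": [
    [1.5,0,35,0,-0.06],
    [1.5,0,65,0,-0.06],
    [1.5,0,84,0,-0.06],
    [1.5,0,91,0,-0.06],
    [1.5,0,91,0,-0.06]
  ]
}}

```text
t: 9.75
ee_pos: [0.5296, 0.1758, 0.0332]
tcp_rot: [179.8, 0.2, 0.8]
wrist_force: [0.4, -0.1, -0.2]
grip_width: 0.0406
finger_force: 0.0
```

{"name": "step_arm", "arguments": {
  "grip_force": 90,
  "plan": [
    [0,0,0,0,-1],
    [0,0,0,0,-1],
    [0,0,0,0,-1],
    [0,0,0,0,-1],
    [0,0,0,0,-1]
  ]
}}

```text
t: 10.17
ee_pos: [0.5322, 0.1773, 0.037]
tcp_rot: [-179.9, -0.2, 0.9]
wrist_force: [-0.6, 0.2, 5.2]
grip_width: 0.0109
finger_force: 87.9
```

{"name": "step_arm", "arguments": {
  "plan": [
    [0,0,-10,0,-1],
    [0,0,-40,0,-1],
    [0,0,-70,0,-1],
    [0,0,-100,0,-1],
    [0,0,-110,0,-1]
  ]
}}

```text
t: 10.58
ee_pos: [0.5331, 0.1775, 0.1506]
tcp_rot: [-179.8, -0.4, 1.0]
wrist_force: [0.9, -0.3, -0.5]
grip_width: 0.011
finger_force: 87.6
```

```bash
python3 - <<'E'
from h import *
w=imaging.grab_frame("wrist"); W=cloud(w,True); save(w,"w4.png")
s=env.sense(); print(s["grip_width"],s["finger_force"])
for d in imaging.trace("blade",w)[:1]:
    P=W[d["region"]]; P=P[~np.isnan(P).any(1)]
    P=P[P[:,2]>.06]; 
    h=s["ee_pos"]; st=P[(P[:,0]>h[0]+.03)&(P[:,2]<h[2]+.005)]
    A=np.c_[st[:,:2]-h[:2],np.ones(len(st))]; print(len(st),"plane rel tcp",np.linalg.lstsq(A,st[:,2]-h[2],rcond=None)[0])
    print(cv2.minAreaRect((st[:,:2]*1000).astype(np.float32)), st.max(0), st.min(0))
go(.49,-.22,.2,-9)
E
```

```text
0.010960053396157165 87.55929350852966
5869 plane rel tcp [ 0.0037021   0.00288913 -0.01066332]
((596.9917602539062, 178.86874389648438), (67.57737731933594, 20.208881378173828), 0.959527313709259) [0.63080864 0.18945115 0.14270187] [0.56331317 0.16843132 0.13728572]
t 10.68 pos [0.532  0.1772 0.1479] [-179.8   -0.3    0.9] F [-0.2 -0.6 -1.7] -> d [-48.2 396.3 -53.5] spin 0.173
```

{"name": "step_arm", "arguments": {
  "plan": [
    [-7,38,-4,0,-1],
    [-14,77,-8,0,-1],
    [-21,116,-12,0,-1],
    [-28,155,-16,0,-1],
    [-35,194,-20,0,-1]
  ]
}}

```text
t: 11.1
ee_pos: [0.497, -0.0197, 0.1633]
tcp_rot: [180.0, 0.3, 0.9]
wrist_force: [0.8, -0.0, -1.6]
grip_width: 0.0108
finger_force: 87.8
```

{"name": "step_arm", "arguments": {
  "plan": [
    [-6,38,0,0.035,-1],
    [-12,77,0,0.07,-1],
    [-18,116,0,0.11,-1],
    [-24,155,0,0.15,-1],
    [-32,198,0,0.173,-1]
  ]
}}

```text
t: 11.52
ee_pos: [0.4689, -0.2157, 0.1632]
tcp_rot: [-180.0, 0.2, -9.1]
wrist_force: [1.7, 0.3, -1.2]
grip_width: 0.011
finger_force: 87.7
```

{"name": "step_arm", "arguments": {
  "plan": [
    [0,0,0,0,-1],
    [0,0,0,0,-1],
    [0,0,0,0,-1]
  ]
}}

```text
t: 11.77
ee_pos: [0.4696, -0.2144, 0.1636]
tcp_rot: [-180.0, 0.2, -9.1]
wrist_force: [0.4, -0.3, -0.9]
grip_width: 0.0113
finger_force: 88.0
```

```bash
python3 - <<'E'
from h import *
w=imaging.grab_frame("wrist"); W=cloud(w,True); np.save("w5.npy",W); save(w,"w5.png")
for d in imaging.search_frame("jig_mouth",w)[:2]: 
    c,r=map(int,d["point"]); print(d["score"],d["point"],W[r,c])
for d in imaging.trace("jig",w)[:1]:
    P=W[d["region"]]; P=P[~np.isnan(P).any(1)]
    for n,a,b in(("foot",.008,.016),("jaw",.04,.058),("wall",.06,.09)):
        q=P[(P[:,2]>a)&(P[:,2]<b)]
        if len(q)>10: print(n,len(q),cv2.minAreaRect((q[:,:2]*1000).astype(np.float32)))
go(.466,-.2205,.1,-9)
E
```

```text
0.8 [345.2, 275.1] [ 0.3753713  -0.26545996  0.0230176 ]
0.6 [287.4, 29.0] [ 0.61517371 -0.24422399  0.01245297]
foot 6273 ((617.0850830078125, -245.33731079101562), (130.1221160888672, 59.978553771972656), 81.23384094238281)
jaw 1915 ((620.9083251953125, -246.02987670898438), (60.061824798583984, 21.83502960205078), 81.21968078613281)
t 11.92 pos [ 0.4708 -0.2132  0.1647] [-1.8e+02  1.0e-01 -8.9e+00] F [-1.1  0.7 -1.2] -> d [-3.5  8.  64.7] spin 0.002
```

View pics/w5.png

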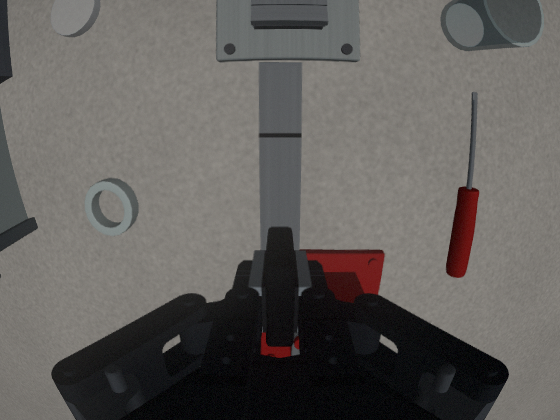

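```bash
python3 - <<'E'
from h import *
w=imaging.grab_frame("wrist"); W=cloud(w,True)
s=env.sense(); h=s["ee_pos"]
m=np.zeros(W.shape[:2],bool); m[66:225,255:306]=True
P=W[m]; P=P[(P[:,2]>h[2]-.03)&(P[:,2]<h[2]+.005)]
Rm=R.from_euler("xyz",s["tcp_rot"],degrees=True); L=Rm.inv().apply(P-h)*1000
print(len(L),"rel tool min/max",np.percentile(L,[1,99],axis=0).round(1),"med",np.median(L,0).round(1))
A=np.c_[L[:,:2],np.ones(len(L))]; print(np.linalg.lstsq(A,L[:,2],rcond=None)[0])
# jaw
m[:]=False; m[:30,240:340]=True; q=W[m]; q=q[(q[:,2]>.042)&(q[:,2]<.058)]
ax=np.array([np.cos(np.radians(-8.77)),np.sin(np.radians(-8.77))]); nx=np.array([-ax[1],ax[0]])
M0=np.array([.6101,-.2443]); a=(q[:,:2]-M0)@ax*1000; b=(q[:,:2]-M0)@nx*1000
print("jaw along",np.percentile(a,[1,5,50,99]),"across",np.percentile(b,[1,99]), "z",np.percentile(q[:,2],[1,50,99]))
bl=(h[:2]-M0); print("tcp in mouth frame",bl@ax*1000,bl@nx*1000)
t=M0-.122*ax; go(t[0],t[1],.0405+.0147,-8.8)
E
```

```text
6657 rel tool min/max [[18.4 -9.9  9.6]
 [94.4  9.8 12.6]] med [58.2 -0.  11.1]
[ 2.19543023e-03 -1.71242486e-03  1.09282845e+01]
jaw along [ 0.42729134  1.05464218 11.31717539 23.06484312] across [-29.26942706  29.33633579] z [0.04630927 0.04948636 0.05301384]
tcp in mouth frame -142.28950222891228 9.542965538145712
t 11.97 pos [ 0.4709 -0.2132  0.1649] [-180.     0.    -8.9] F [ 0.1 -0.7 -0.5] -> d [ 20.4   9.5 109.7] spin -0.001
```

{"name": "step_arm", "arguments": {
  "plan": [
    [5,3,20,0,-1],
    [10,6,50,0,-1],
    [17,9.5,80,0,-1],
    [17,9.5,100,0,-1],
    [17,9.5,109,0,-1]
  ]
}}

```text
t: 12.38
ee_pos: [0.4847, -0.2251, 0.0533]
tcp_rot: [-180.0, 0.3, -8.9]
wrist_force: [-0.9, 0.6, -1.2]
grip_width: 0.0107
finger_force: 88.0
```

{"name": "step_arm", "arguments": {
  "plan": [
    [0,0,0,0,-1],
    [0,0,0,0,-1],
    [0,0,0,0,-1]
  ]
}}

```text
t: 12.63
ee_pos: [0.4874, -0.2263, 0.0579]
tcp_rot: [180.0, -0.2, -8.9]
wrist_force: [0.5, -0.5, -0.5]
grip_width: 0.011
finger_force: 88.0
```

```bash
cat >> h.py <<'E'
def jig():
    s=env.sense(); h=s["ee_pos"]; ax=np.array([.98831,-.15247]); nx=np.array([.15247,.98831]); b=h[:2]-np.array([.6101,-.2443])
    print("t %.2f x %.1f y %.1f under z %.1f"%(s["t"],b@ax*1000,b@nx*1000,(h[2]-.015)*1000),s["tcp_rot"].round(2),"F",s["wrist_force"].round(1),"along %.1f"%(s["wrist_force"][:2]@ax))
E
python3 - <<'E'
from h import *
jig()
w=imaging.grab_frame("wrist"); save(w,"w6.png",(190,0,390,200),3); W=cloud(w,True)
h=env.sense()["ee_pos"]
for d in imaging.trace("jig",w)[:1]:
    P=W[d["region"]]; P=P[~np.isnan(P).any(1)]; ax=np.array([.98831,-.15247]); nx=np.array([.15247,.98831]); M0=np.array([.6101,-.2443])
    q=P[(P[:,2]>.043)&(P[:,2]<.058)&(P[:,0]>.6)]; a=(q[:,:2]-M0)@ax*1000; b=(q[:,:2]-M0)@nx*1000
    print(len(q),np.percentile(a,[1,5,50]),np.percentile(b,[1,99]),np.percentile(q[:,2],[1,50,99]))
E
```

```text
t 12.63 x -124.0 y -0.9 under z 42.9 [ 1.7998e+02 -1.7000e-01 -8.9100e+00] F [ 0.5 -0.5 -0.5] along 0.6Traceback (most recent call last):
  File "<stdin>", line 8, in <module>
    return _quantile_unchecked(
        a, q, axis, out, overwrite_input, method, keepdims, weights)
    return _ureduce(a,
                    func=_quantile_ureduce_func,
    ...<5 lines>...
                    overwrite_input=overwrite_input,
                    method=method)
    r = func(a, **kwargs)
    result = _quantile(arr,
                       quantiles=q,
    ...<2 lines>...
                       out=out,
                       weights=wgt)
    slices_having_nans = np.isnan(arr[-1, ...])
                                  ~~~^^^^^^^^^
IndexError: index -1 is out of bounds for axis 0 with size 0
```

View pics/w6.png

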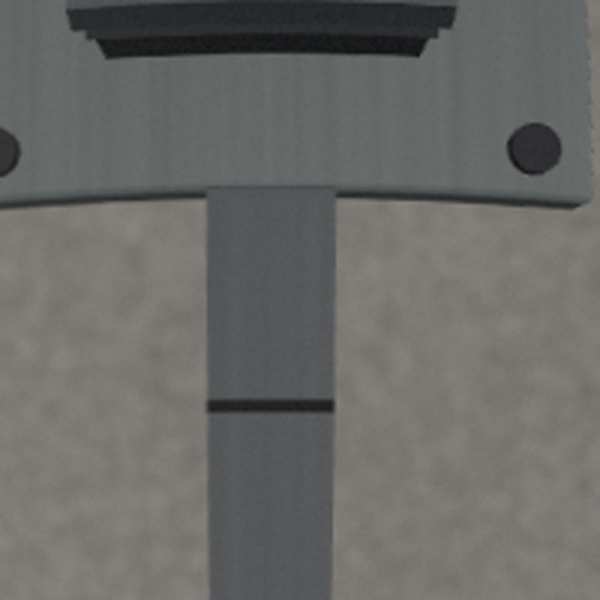

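The nose points at the mouth: the blade's centre is at crop column 271, the jaw's at about 262, which is roughly 1 mm off. I'll trim that and go in slowly.

{"name": "step_arm", "arguments": {
  "plan": [
    [5,-0.5,1,0,-1],
    [10,-1,2,0,-1],
    [15,-1,2,0,-1],
    [18,-1,2,0,-1],
    [18,-1,2,0,-1]
  ]
}}

```text
t: 13.15
ee_pos: [0.5052, -0.2285, 0.0544]
tcp_rot: [180.0, -0.1, -9.0]
wrist_force: [0.5, 0.2, -0.8]
grip_width: 0.0107
finger_force: 88.0
```

```bash
python3 - <<'E'
from h import *
jig(); imaging.grab_frame("wrist"); jig()
E
```

```text
t 13.15 x -106.1 y -0.3 under z 39.4 [ 1.7999e+02 -5.0000e-02 -8.9700e+00] F [ 0.5  0.2 -0.8] along 0.4
t 13.20 x -106.8 y -0.3 under z 39.2 [-180.     -0.     -8.99] F [-0.5  0.3 -1.2] along -0.6
```

{"name": "step_arm", "arguments": {
  "plan": [
    [3,0,-1.2,0,-1],
    [6,0,-1.2,0,-1],
    [9,0,-1.2,0,-1],
    [12,0,-1.2,0,-1],
    [14,0,-1.2,0,-1]
  ]
}}

```text
t: 13.62
ee_pos: [0.5184, -0.2305, 0.0555]
tcp_rot: [180.0, -0.0, -9.0]
wrist_force: [0.4, 0.1, 0.1]
grip_width: 0.0109
finger_force: 88.0
```

```bash
python3 - <<'E'
from h import *
jig(); w=imaging.grab_frame("wrist"); jig(); save(w,"w7.png",(190,0,390,200),3)
E
```

```text
t 13.62 x -92.7 y -0.4 under z 40.5 [ 1.80e+02 -2.00e-02 -8.98e+00] F [0.4 0.1 0.1] along 0.3
t 13.67 x -92.5 y -0.4 under z 40.5 [ 1.7999e+02 -3.0000e-02 -8.9700e+00] F [ 0.8  0.6 -1.8] along 0.7
```

{"name": "step_arm", "arguments": {
  "plan": [
    [2,0,0,0,-1],
    [4,0,0,0,-1],
    [6,0,0,0,-1],
    [8,0,0,0,-1],
    [10,0,0,0,-1]
  ]
}}

```text
t: 14.08
ee_pos: [0.5263, -0.2318, 0.0548]
tcp_rot: [-180.0, 0.2, -9.0]
wrist_force: [-2.7, 0.7, -2.6]
grip_width: 0.0109
finger_force: 87.9
```

```bash
python3 - <<'E'
from h import *
jig(); w=imaging.grab_frame("wrist"); jig(); save(w,"w8.png",(190,0,390,200),3)
E
```

```text
t 14.08 x -84.7 y -0.4 under z 39.8 [-179.98    0.22   -9.01] F [-2.7  0.7 -2.6] along -2.8
t 14.13 x -84.4 y -0.4 under z 39.7 [-179.99    0.21   -9.01] F [-0.8  0.1 -3.3] along -0.8
```

View pics/w8.png

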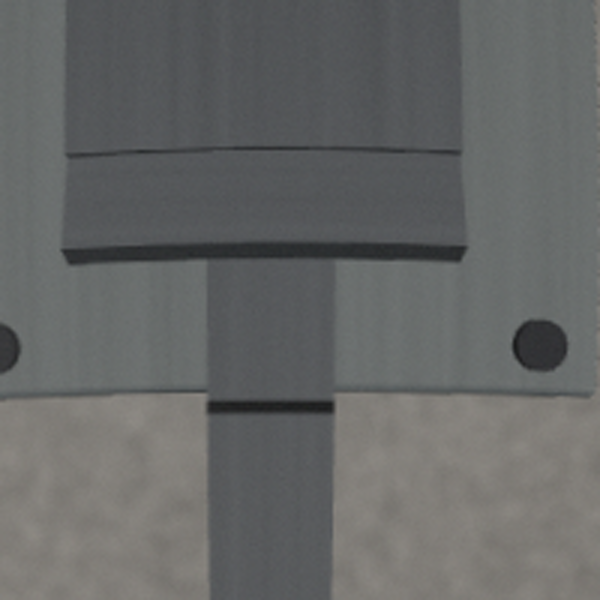

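{"name": "step_arm", "arguments": {
  "plan": [
    [2,0,-0.5,0,-1],
    [4,0,-0.5,0,-1],
    [6,0,-0.5,0,-1],
    [8,0,-0.5,0,-1],
    [10,0,-0.5,0,-1]
  ]
}}

```text
t: 14.55
ee_pos: [0.5291, -0.2323, 0.0548]
tcp_rot: [-179.9, 1.1, -9.1]
wrist_force: [-22.0, 6.0, 11.5]
grip_width: 0.0108
finger_force: 89.9
```

```bash
python3 - <<'E'
from h import *
jig(); w=imaging.grab_frame("wrist"); jig()
E
```

```text
t 14.55 x -81.9 y -0.5 under z 39.8 [-179.94    1.13   -9.07] F [-22.    6.   11.5] along -22.7
t 14.60 x -81.9 y -0.6 under z 39.9 [-179.95    1.13   -9.07] F [-19.    4.5   9.6] along -19.5
```

Stuck at nose depth of about 18 mm with an upward reaction: the nose has dipped onto the anvil's ramp. I'll back off, raise a little and try again.

{"name": "step_arm", "arguments": {
  "plan": [
    [2,0,-0.5,0,-1],
    [-2,0,-1,0,-1],
    [-6,0,-1.5,0,-1],
    [-11,0,-2,0,-1],
    [-11,0,-2,0,-1]
  ]
}}

```text
t: 15.02
ee_pos: [0.5269, -0.2318, 0.058]
tcp_rot: [-180.0, -0.1, -9.0]
wrist_force: [-0.0, -0.2, -7.0]
grip_width: 0.0112
finger_force: 87.5
```

```bash
python3 - <<'E'
from h import *
jig(); w=imaging.grab_frame("wrist"); jig()
W=cloud(w,True); s=env.sense(); h=s["ee_pos"]
m=np.zeros(W.shape[:2],bool); m[95:225,262:300]=True
P=W[m]; P=P[(P[:,2]>h[2]-.03)&(P[:,2]<h[2]+.0)]
L=R.from_euler("xyz",s["tcp_rot"],degrees=True).inv().apply(P-h)*1000
L=L[np.abs(L[:,2]-11)<3]; A=np.c_[L[:,:2],np.ones(len(L))]; print(len(L),np.linalg.lstsq(A,L[:,2],rcond=None)[0],np.percentile(L[:,0],[1,99]))
E
```

```text
t 15.02 x -84.2 y -0.3 under z 43.0 [-1.7999e+02 -6.0000e-02 -8.9900e+00] F [-0.  -0.2 -7. ] along -0.0
t 15.07 x -84.2 y -0.3 under z 42.9 [-1.80e+02 -1.00e-02 -8.99e+00] F [-0.1 -0.4 -5.8] along -0.1
4915 [ 5.96726555e-03 -2.82651344e-03  1.07046088e+01] [18.36467489 80.78825148]
```

{"name": "step_arm", "arguments": {
  "plan": [
    [2,0,0.3,0,-1],
    [4,0,0.6,0,-1],
    [6,0,0.6,0,-1],
    [8,0,0.6,0,-1]
  ]
}}

```text
t: 15.4
ee_pos: [0.5319, -0.2326, 0.056]
tcp_rot: [-180.0, 0.4, -9.0]
wrist_force: [-6.6, 1.1, -5.2]
grip_width: 0.0109
finger_force: 87.6
```

```bash
python3 - <<'E'
from h import *
jig()
E
```

```text
t 15.40 x -79.1 y -0.4 under z 41.0 [-179.97    0.44   -9.03] F [-6.6  1.1 -5.2] along -6.7
```

Moving with about 7 N of drag, as expected. Carrying on with z held slightly up.

{"name": "step_arm", "arguments": {
  "plan": [
    [2,0,-0.5,0,-1],
    [4,0,-0.5,0,-1],
    [6,0,-0.5,0,-1],
    [8,0,-0.5,0,-1]
  ]
}}

```text
t: 15.73
ee_pos: [0.5421, -0.2342, 0.0573]
tcp_rot: [-180.0, 0.1, -9.0]
wrist_force: [-3.7, 1.4, -5.7]
grip_width: 0.0109
finger_force: 87.6
```

```bash
python3 - <<'E'
from h import *
jig(); w=imaging.grab_frame("wrist"); jig(); save(w,"w9.png",(190,0,390,200),3)
E
```

```text
t 15.73 x -68.7 y -0.4 under z 42.3 [-1.7999e+02  1.2000e-01 -8.9900e+00] F [-3.7  1.4 -5.7] along -3.9
t 15.78 x -68.2 y -0.4 under z 42.4 [-1.80e+02  7.00e-02 -8.98e+00] F [-2.2 -0.3 -6.6] along -2.2
```

View pics/w9.png

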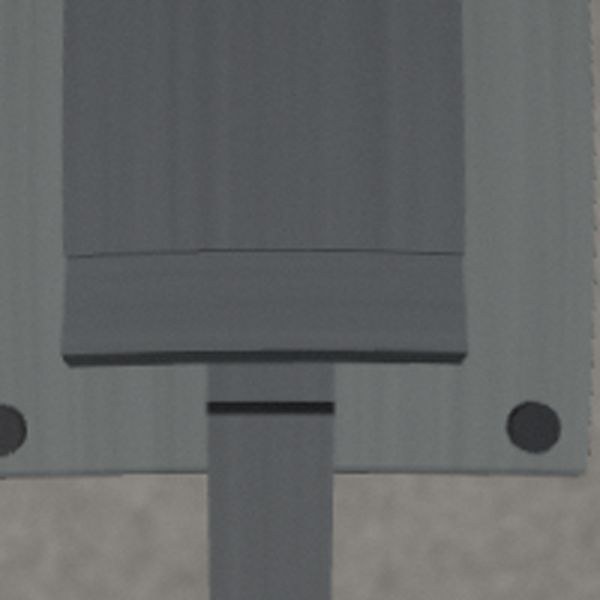

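The line is at crop row 407 and the plate's edge at about 360, so 4–7 mm remain. Advancing 5 mm and lowering about 1 mm.

{"name": "step_arm", "arguments": {
  "plan": [
    [2,0,0.4,0,-1],
    [4,0,0.8,0,-1],
    [5,0,1,0,-1],
    [5,0,1,0,-1],
    [5,0,1,0,-1]
  ]
}}

```text
t: 16.2
ee_pos: [0.5479, -0.2352, 0.057]
tcp_rot: [180.0, -0.0, -9.0]
wrist_force: [-3.4, -0.0, -6.0]
grip_width: 0.0112
finger_force: 87.5
```

```bash
python3 - <<'E'
from h import *
jig(); w=imaging.grab_frame("wrist"); jig(); save(w,"w10.png",(190,0,390,200),3)
print(env.sense()["dq"].round(2))
t=imaging.grab_frame("top"); W=cloud(t)
for v in (189,190,191,217,218,219,220,221,222,223,224,225,240,241,242,243,244,245,246,247,248,249,250): 
    q=W[v,205:235]; z=np.nanmedian(q[:,2])
    if .06<z<.072: print(v,np.nanmedian(q,0).round(4))
E
```

```text
t 16.20 x -62.8 y -0.5 under z 42.0 [ 1.80e+02 -5.00e-02 -8.98e+00] F [-3.4 -0.  -6. ] along -3.3
t 16.25 x -62.8 y -0.5 under z 42.0 [ 1.80e+02 -6.00e-02 -8.98e+00] F [-2.6  0.2 -6. ] along -2.6
[ 0.06 -0.22  0.    0.03  0.11  0.04]
```

View pics/w10.png

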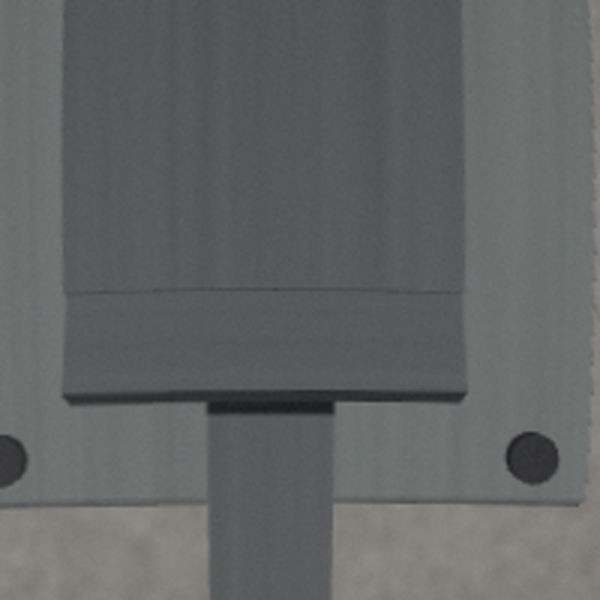

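{"name": "step_arm", "arguments": {
  "plan": [
    [0,0,0.5,0,-1],
    [0,0,0.9,0,-1],
    [0,0,0.9,0,-1]
  ]
}}

```text
t: 16.55
ee_pos: [0.5479, -0.2352, 0.0562]
tcp_rot: [180.0, -0.1, -9.0]
wrist_force: [-1.9, -0.0, -6.5]
grip_width: 0.0106
finger_force: 87.5
```

```bash
python3 - <<'E'
from h import *
jig(); t=imaging.grab_frame("top"); W=cloud(t)
m=(abs(W[...,1]-.197)<.04)&(W[...,2]>.055)&(W[...,2]<.075)&(W[...,0]<.47)&(W[...,0]>.40); q=W[m]; print("handle",len(q),np.median(q,0) if len(q) else "")
w=imaging.grab_frame("wrist"); V=cloud(w,True)[20:90,220:340].reshape(-1,3)
q=V[(V[:,2]>.045)&(V[:,2]<.065)]; print("jaw top z",np.percentile(q[:,2],[5,50,95])); jig()
E
```

```text
t 16.55 x -62.9 y -0.5 under z 41.2 [ 1.80e+02 -6.00e-02 -8.98e+00] F [-1.9 -0.  -6.5] along -1.9
handle 118 [0.43672478 0.19685898 0.06695174]
jaw top z [0.05170405 0.05282358 0.05395168]
t 16.65 x -62.9 y -0.5 under z 41.2 [ 1.80e+02 -5.00e-02 -8.98e+00] F [-2.  -0.  -7.1] along -2.0
```

```bash
python3 -c "
from h import *
print(workorder.job_done())"
```

```text
the job is handed in; nothing more can be done
None
```

I handed the job in at about 17 s, but no verdict came back. At the last check the drawer was open at its stop, and the blade was held by its tab at about 88 N. The engraved line was at the plate's front edge, the plate was lifted about 3.5 mm, and the blade was level and straight. On the first try the nose caught on the anvil's ramp at about 22 N, so I backed it off, raised it slightly and slid it in cleanly.

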